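# Load the battery tester and wedge its carrier off the contacts

### The arm

A 6-joint arm with a two-finger parallel gripper is mounted at the origin on a cart in front of the work surface, level with it; the furniture and walls round the work are solid. World frame = base frame: x ahead of the robot, y to its left, z up, the work surface at z = 0. Lengths are in m, angles in degrees, forces in N, time in s.
With the tool pointing down it reaches from about 0.3 to 0.75 m from the base axis. Payload 8.5 kg.
Tool frame: the origin (TCP) lies at the very end of the fingers, on their centre line; the grasp point (between the pads) lies 19 mm behind it; z points along the fingers, y is the line along which they close (so a half turn about z gives the same grasp; the last joint's range is limited). The gripper opens to 85 mm and grips with 20 to 120 N. Pads are 22 mm wide; open, the fingers measure 114 mm over their backs; the gripper's body (76 mm by 85 mm) begins 54 mm behind the grasp point. The pads swing forward as they close: fully open they stand 13 mm farther back than shut.
Start: joints at [-86.706, 21.807, 74.336, -0, 83.858, -12.336], TCP at [0.148, -0.53, 0.231] pointing down, gripper open.
Joint ranges: [-178.18, 178.18], [-50.72, 133.34], [12.68, 142.11], [-81.47, 261.47], [9.98, 163.14], [-165.26, 165.26]. Speed limits (degrees/s): [136.94, 136.94, 180, 180, 180, 180].

### API

Orientations are given as a 3x3 rotation matrix whose columns are the frame's x, y, z axes.
In Python, from rig import env gives the robot as it stands.
- The arm moves only by the tool move_arm, never from a script. Its argument "plan" is a list of rows, each a list of 7 numbers: the turn, a rotation vector about the tool's x, y, z in degrees, then the shift along the tool's x, y, z in cm, then the gripper command: -1 is shut, 1 is fully open, values between are in proportion. In form: [[ax, ay, az, tx, ty, tz, jaw], ...]. A call has 1 to 5 rows; each row is the pose to reach, as a shift and turn from the pose commanded when the call began, along the tool's axes at that moment; what a row does not reach only later rows make up. A row lasts 1/10 s, in which the tool goes at most 50 mm and 8.59 degrees, less where a joint would pass 70% of its speed; a pose out of reach is approached as far as the arm can. A call with a gripper value outside its range is refused whole. The fingers move at their own pace and stop on an object; "squeeze" is the grip in N (left out, the last holds). Time passes only in rows, so rows that repeat a pose let the fingers close. It gives the time, the measured TCP pose, the force, the opening and the grip force at its end, in the units of the state.
- env.observe(): the state, without advancing time (a new reading comes with each control period).
- env.get_image(name): name is "scene" or "top" or "wrist"; returns a dict with "color" (480x640x3 uint8, red, green, blue), "fov_y" (degrees; the focal length in pixels is half the picture's height over the tangent of half this angle, whatever the lens; pixels are square), "cx", "cy" (the principal point, pixels), "R" (3x3) and "t" (3): a world point X has camera coordinates R X + t. Camera axes: x right, y down, z forward; pixel columns grow to the right and rows downward; lengths in m; the calibration is good to about 2 mm. A picture is of the moment at which its call begins. There is no depth.
- env.close_job(): hands the job in; it is judged then, once.
Trained networks look in a picture, given as the dict that the camera call returned (one of the last four; its "shot" number tells which), for a name from the list of things; names that differ only in an ending like _2 or _b are one class to them, and where a whole thing is asked for, a point or a joint stands for the part that bears it (a point fixed in the world has none). Each returns a list of dicts, best first, with "conf" (0 to 1); they miss things now and then, are a little off and sometimes report something else, mostly with a low value. They report only what shows in the picture. A call takes as long as a camera call. They do not tell look-alikes from the thing itself.
- env.outline_of(target, picture): "mask" (480x640 bool, what is visible of it) and "bbox" ([centre column, centre row, width, height] in pixels, round what is visible of it).
- env.tip_of(target, picture): "pixel" ([column, row] in pixels: a listed point, or the origin of a listed thing).
The state is a dict: "time_s": time; "q": joint angles; "qvel": joint speeds; "joint_efforts": joint torques, N m; "position": TCP position; "tool_rot": TCP orientation; "ft_force": force on the tool from outside, world axes, zero at the start; "wrist_torque": the same for the moment, N m; "grip_width": finger opening in m; "gripper_force": force on a finger pad.
Only numpy, scipy, OpenCV 4.12 (cv2) and the standard library are available. Lean on these libraries where they do the work, as an engineer would, in place of code of your own. Each camera call takes 0.05 s, during which the arm holds its last target. There are 200 camera calls.

### The job

Get the battery tester ready for its zero reading: lay the two 9 V block batteries flat in the two wells of its hinged carrier, one in each. Then take the small wedge by its grip and, keeping it flat on the bench, push it thin edge first into the open channel under the carrier's front edge until that edge just lifts off the rails, about 4 mm clear. Finish while still holding the wedge there by its grip, without your hand touching the tester, and leave the things lying round about undisturbed.

Things in the scene. Friction and masses are not known exactly. Their poses are not given: they have to be found in the camera images.
- dock: tester base, fixed to the bench: two dark steel rails 130 mm long (tops 14 mm up), 150 mm wide over all, joined by a cross block at the rear. Origin on the bench under its centre; +x to its rear (hinge side, away from the robot), -x to its open front, +y left. A channel 94 mm wide between the rails, floored by the bare bench, runs from the front to 47 mm behind the origin; the carrier roofs it
- carrier (a joint): hinge of the grey two-well carrier (124 x 150 x 13 mm, 0.35 kg, no spring, falls back by its weight). 0: flat on the rails, underside 14 mm, top 27 mm above the bench; grows as the front edge rises (to 0.6). Hinge line 62 mm behind the dock's origin, 19 mm up, 134 mm behind the front edge: 0.03 rad lifts that edge 4 mm
- well_left (a point): centre of the floor of the left (+y) well in the carrier; the well is an open rectangular pocket 58 mm (along the dock's x) by 33 mm (along y), 9 mm deep, its floor 18 mm above the bench. Axes as the dock's
- well_right (a point): centre of the floor of the right (-y) well in the carrier, same size; the two wells are 72 mm apart. Axes as the dock's
- lip (a point): middle of the lower front edge of the carrier, 72 mm in front of the dock's origin and 14 mm above the bench when the carrier lies down. Axes as the dock's
- wedge: loose aluminium wedge, 100 mm long, 40 wide, about 0.15 kg, with an upright black grip (28 mm along it, 20 across, top 58 mm above the bench). Origin on its underside below the grip's middle; x along it to the thin edge, z up. Its top rises evenly, 0.3 mm per mm, from 4 mm at the thin edge (x = 85 mm) to 25 mm at x = 15 mm, then level back to x = -15 mm
- wedge_edge (a point): middle of the wedge's thin front edge, on its underside, 85 mm ahead of the wedge's origin; axes as the wedge's
- cell_a: loose 9 V block battery, dark with an orange end, lying flat: 52 mm long (x, towards the terminals), 27 mm wide (y), 18 mm high, 45 g; origin at the centre of its underside
- cell_b: a second, equal 9 V block battery; either goes into either well, either way round
- spool: bystander: spool of solder wire, 68 mm across, 62 mm high with its wire end, standing; origin on its underside, 12 mm in its +x and 12 mm in its +y from the reel's axis
- case: bystander: yellow bit case, 87 x 135 x 22 mm, lying; origin at the centre of its underside
Things that resemble listed ones, but are neither listed nor needed, are in the scene too. What is shaped like the cell_a but green, red or yellow is not meant.

How it is judged:
By the outcome, as a careful person would: the job done as asked, in the order asked, and still so for the second after the job is handed in, while the arm keeps its last pose, push and grip.
It also fails if it takes over 69 s, if anything falls off the work surface, if the arm or the gripper's body presses on something with over 40 N, if the wrist force passes 120 N, or if a joint passes its speed limit or range.

## Working session

There is one attempt and no reset: what is moved stays moved. The work goes in short steps, Python scripts to look and compute and a tool call to move; the robot and the scene stay as the last step left them, time stands still between calls to the robot, and variables do not carry over. Pictures are saved under pics/ and viewed, at most 14 in all, crops included, and the job is handed in when it is done.

Besides the shell and the picture viewer there is one more tool, called after "Call:" by a JSON object that holds its "fn" and its "kwargs", one argument or row to a line. move_arm: Moves the arm, as the interface text tells. Its arguments: {"type":"object","properties":{"plan":{"type":"array"},"squeeze":{"type":"number"}},"required":["plan"]}

```bash
mkdir -p pics; cat > h.py <<'E'
import numpy as np, cv2
from rig import env
def ray(p,uv):
    f=240/np.tan(np.radians(p["fov_y"])/2)
    R=np.array(p["R"]);t=np.array(p["t"])
    d=R.T@np.array([(uv[0]-p["cx"])/f,(uv[1]-p["cy"])/f,1]);return -R.T@t,d
def at(p,uv,z):
    o,d=ray(p,uv);return o+d*(z-o[2])/d[2]
def proj(p,X):
    f=240/np.tan(np.radians(p["fov_y"])/2)
    c=np.array(p["R"])@np.array(X)+np.array(p["t"]);return c[:2]/c[2]*f+[p["cx"],p["cy"]]
def save(p,n): cv2.imwrite("pics/"+n,np.ascontiguousarray(p["color"][...,::-1]))
def rect(p,mask,z):
    c=max(cv2.findContours(mask.astype(np.uint8),cv2.RETR_EXTERNAL,cv2.CHAIN_APPROX_NONE)[0],key=cv2.contourArea)
    P=np.array([at(p,q[0],z)[:2] for q in c],np.float32)*1000
    return cv2.minAreaRect(P)
E
python3 - <<'E'
from h import *
print(env.observe())
for n in ("top","scene"):
    p=env.get_image(n); save(p,n+"0.png")
    print(n,p["fov_y"],p["cx"],p["cy"],(-np.array(p["R"]).T@p["t"]).round(3))
    for k,z in dict(dock=0,well_left=.018,well_right=.018,lip=.014,wedge=0,wedge_edge=0,cell_a=0,spool=0,case=0).items():
        for r in env.tip_of(k,p)[:5]: print(k,round(r["conf"],2),np.round(r["pixel"]),at(p,r["pixel"],z).round(4))
E
```

```text
{'time_s': 0.0, 'q': array([-8.67076042e+01,  2.18415066e+01,  7.43873475e+01,  1.46808315e-03,
        8.38585442e+01, -1.23355010e+01]), 'qvel': array([-0.03569425,  0.07248153, -0.01378797,  0.01507959,  0.10039918,
        0.10423961]), 'joint_efforts': array([ 1.55615751e-03, -4.48456621e+01, -2.31274062e+01, -3.94695076e-05,
        4.79227980e-03, -6.76515057e-06]), 'position': array([ 0.1481524 , -0.52934872,  0.23069168]), 'tool_rot': array([[ 9.63032272e-01,  2.69386040e-01, -6.21714883e-05],
       [ 2.69385819e-01, -9.63031130e-01,  1.52433171e-03],
       [ 3.50760604e-04, -1.48472875e-03, -9.99998836e-01]]), 'ft_force': array([ 0.58796563, -0.06572569, -0.0488805 ]), 'wrist_torque': array([ 0.06220089, -0.00041966,  0.00585635]), 'gripper_force': 0.0, 'grip_width': 0.08533459108580203}
top 49.271775625918536 327.78988390887076 249.78724974670234 [0.355 0.081 1.274]
dock 0.57 [363. 215.] [ 0.6459 -0.0144  0.    ]
well_left 0.89 [352. 218.] [0.6336 0.0144 0.018 ]
well_right 0.65 [378. 212.] [ 0.6497 -0.051   0.018 ]
lip 0.97 [372. 241.] [ 0.578  -0.0361  0.014 ]
wedge 0.9
[... 819 characters left out ...]
[ 0.6441 -0.0567  0.018 ]
well_right 0.44 [332. 231.] [ 0.5672 -0.0233  0.018 ]
lip 0.65 [331. 230.] [ 0.5758 -0.0317  0.014 ]
lip 0.37 [305. 225.] [ 0.6405 -0.0132  0.014 ]
lip 0.21 [416. 213.] [ 0.4197 -0.2097  0.014 ]
wedge 0.89 [419. 210.] [ 0.4245 -0.2438  0.    ]
wedge_edge 0.65 [386. 203.] [ 0.5134 -0.2281  0.    ]
cell_a 0.97 [311. 343.] [0.4358 0.2811 0.    ]
cell_a 0.9 [291. 314.] [0.5104 0.2407 0.    ]
cell_a 0.76 [361. 326.] [0.3731 0.1929 0.    ]
cell_a 0.72 [324. 308.] [0.4607 0.1901 0.    ]
cell_a 0.68 [295. 282.] [0.5569 0.1568 0.    ]
spool 0.63 [357. 185.] [ 0.6281 -0.2717  0.    ]
spool 0.45 [329. 229.] [ 0.5902 -0.0472  0.    ]
case 0.61 [237. 370.] [0.5186 0.4009 0.    ]
```

View pics/top0.png

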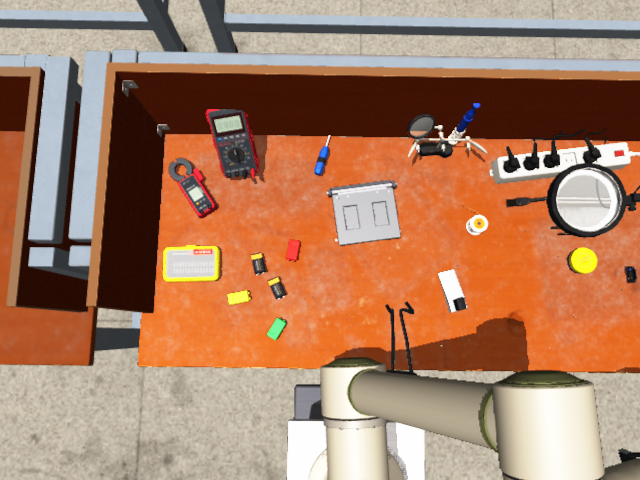

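View pics/scene0.png

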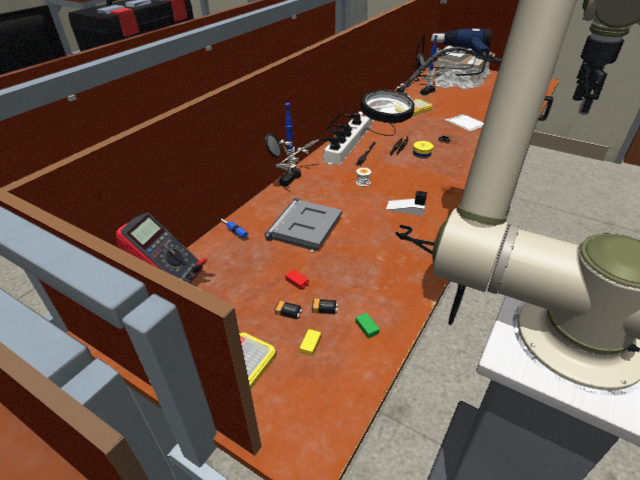

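Look-alikes of cell_a in the top view: dark/orange (258,263) and (277,288), red (293,250), yellow (239,297), green (277,328). The two dark ones with orange ends fit. The wedge with the black grip is at (453,290). I'll confirm with a crop and get the yaw angles.

```bash
python3 - <<'E'
from h import *
p=env.get_image("top")
print("cells")
for r in env.outline_of("cell_a",p):
    m=r["mask"]; print(round(r["conf"],2),np.round(r["bbox"]),p["color"][m].mean(0).round(), rect(p,m,.012))
for k,z in (("dock",.02),("wedge",.01)):
    for r in env.outline_of(k,p)[:2]: print(k,round(r["conf"],2),np.round(r["bbox"]),rect(p,r["mask"],z))
c=p["color"]
a=cv2.resize(c[235:345,225:305],None,fx=5,fy=5,interpolation=cv2.INTER_CUBIC)
b=cv2.resize(c[175:250,325:405],None,fx=5,fy=5,interpolation=cv2.INTER_CUBIC)
d=cv2.resize(c[265:315,430:480],None,fx=3.4,fy=3.4,interpolation=cv2.INTER_CUBIC)
o=np.zeros((550,800,3),np.uint8);o[:550,:400]=a;o[:375,400:]=b;o[380:550,400:570]=d
cv2.imwrite("pics/crop1.png",np.ascontiguousarray(o[...,::-1]))
E
```

```text
cells
0.79 [276. 289.  21.  24.] [131. 112.  75.] ((461.4700622558594, 194.32296752929688), (53.2672233581543, 28.98591423034668), 27.949047088623047)
0.66 [257. 265.  10.  23.] [126. 112.  73.] ((520.6455688476562, 241.98867797851562), (50.130035400390625, 27.533863067626953), 13.073981285095215)
0.63 [293. 249.  17.  21.] [244.  65.  56.] ((553.7627563476562, 158.17465209960938), (28.78750228881836, 52.695621490478516), 80.3279800415039)
0.62 [236. 299.  21.  14.] [249. 244.  82.] ((437.7120056152344, 287.34368896484375), (29.22178840637207, 49.686527252197266), 16.127302169799805)
0.62 [275. 330.  22.  18.] [118. 235. 140.] ((364.07879638671875, 193.13966369628906), (27.816133499145508, 50.1351318359375), 57.5523796081543)
dock 0.93 [364. 214.  77.  64.] ((650.245361328125, -17.10985565185547), (147.77731323242188, 170.89138793945312), 8.296996116638184)
wedge 0.73 [454. 289.  28.  43.] ((461.79742431640625, -228.5474853515625), (99.23583984375, 44.0645866394043), 16.789752960205078)
```

View pics/crop1.png

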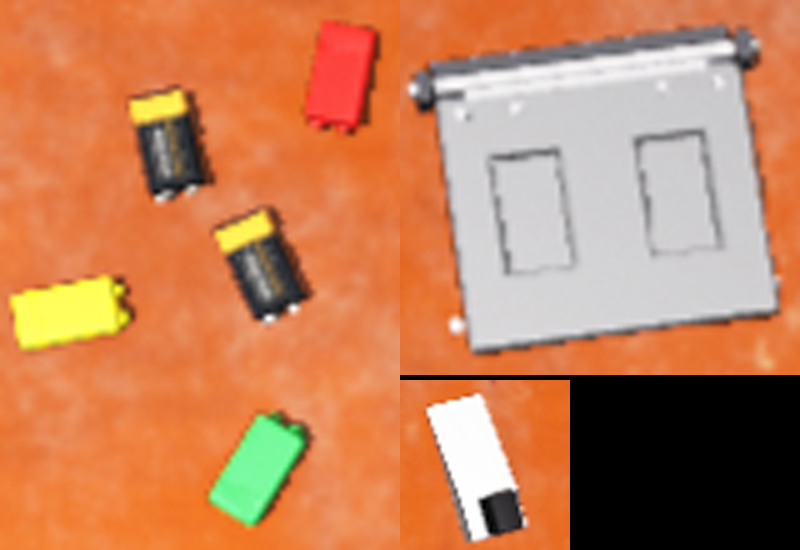

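Crop confirms: dark/orange batteries are at crop (170,145) and (262,265), i.e. (0.520,0.242) yaw ≈13° and (0.461,0.194) yaw ≈28°. The empty carrier has yaw ≈8°, and the wedge's black grip is at its near end. Moving above the nearer cell.

```bash
cat >> h.py <<'E'
from scipy.spatial.transform import Rotation as Ro
def go(x,y,z,yaw,o=None):
    "tool shift (cm) and turn from the present pose to TCP x,y,z pointing down, tool x at yaw deg"
    o=o or env.observe(); R=np.array(o["tool_rot"]); c,s=np.cos(np.radians(yaw)),np.sin(np.radians(yaw))
    T=np.array([[c,s,0],[s,-c,0],[0,0,-1]])
    print("turn",Ro.from_matrix(R.T@T).as_rotvec(degrees=True).round(2),"shift",(R.T@(np.array([x,y,z])-o["position"])*100).round(2))
E
python3 -c "
from h import *
go(.461,.194,.16,28)"
```

```text
turn [ -0.    -0.   -12.37] shift [ 49.62 -61.26   7.13]
```

Call:
{"fn": "move_arm", "kwargs": {
  "plan": [
    [0,0,0,15.7,-19.4,0,0.2],
    [0,0,0,15.7,-19.4,0,0.2],
    [0,0,0,15.7,-19.4,0,0.2],
    [0,0,0,15.7,-19.4,0,0.2],
    [0,0,0,15.7,-19.4,0,0.2]
  ]
}}

```text
time_s: 1.7
position: [0.2474, -0.2986, 0.2314]
tool_rot: [[0.963, 0.269, 0.0], [0.269, -0.963, -0.0], [0.0, 0.0, -1.0]]
ft_force: [1.3, -0.2, 0.0]
grip_width: 0.0514
gripper_force: 0.0
```

Call:
{"fn": "move_arm", "kwargs": {
  "plan": [
    [0,0,0,15.7,-19.4,0,0.2],
    [0,0,0,15.7,-19.4,0,0.2],
    [0,0,0,15.7,-19.4,0,0.2],
    [0,0,0,15.7,-19.4,0,0.2],
    [0,0,0,15.7,-19.4,0,0.2]
  ]
}}

```text
time_s: 2.2
position: [0.3464, -0.0694, 0.2317]
tool_rot: [[0.963, 0.269, 0.001], [0.269, -0.963, -0.001], [0.001, 0.001, -1.0]]
ft_force: [1.3, -1.2, 0.0]
grip_width: 0.051
gripper_force: 0.0
```

Call:
{"fn": "move_arm", "kwargs": {
  "plan": [
    [0,0,0,15.7,-19.4,0,0.2],
    [0,0,0,15.7,-19.4,0,0.2],
    [0,0,0,15.7,-19.4,0,0.2],
    [0,0,0,15.7,-19.4,0,0.2],
    [0,0,0,15.7,-19.4,0,0.2]
  ]
}}

```text
time_s: 2.7
position: [0.4454, 0.1601, 0.2315]
tool_rot: [[0.963, 0.27, 0.001], [0.27, -0.963, -0.0], [0.001, 0.0, -1.0]]
ft_force: [0.4, -1.1, -0.5]
grip_width: 0.0514
gripper_force: 0.0
```

```bash
python3 -c "
from h import *
print(env.observe()['position'],env.observe()['grip_width'],env.observe()['time_s'])
go(.461,.194,.16,28)"
```

```text
[0.44536246 0.16011267 0.23149498] 0.051390164258849076 2.7
turn [  0.02  -0.03 -12.34] shift [ 2.42 -2.84  7.15]
```

Call:
{"fn": "move_arm", "kwargs": {
  "plan": [
    [0,0,-6,2.4,-3.1,3.5,0.2],
    [0,0,-12.3,2.4,-3.1,7.1,0.2],
    [0,0,-12.3,2.4,-3.1,7.1,0.2],
    [0,0,-12.3,2.4,-3.1,7.1,0.2]
  ]
}}

```text
time_s: 3.1
position: [0.4598, 0.1938, 0.1611]
tool_rot: [[0.885, 0.466, -0.0], [0.466, -0.885, -0.0], [-0.0, -0.0, -1.0]]
ft_force: [-0.1, 0.1, 0.5]
grip_width: 0.0513
gripper_force: 0.0
```

```bash
python3 - <<'E'
from h import *
p=env.get_image("wrist"); save(p,"w1.png")
print(p["fov_y"],(-np.array(p["R"]).T@p["t"]).round(3))
for r in env.outline_of("cell_a",p):
    m=r["mask"]; print(round(r["conf"],2),np.round(r["bbox"]),p["color"][m].mean(0).round(), rect(p,m,.012))
for r in env.tip_of("cell_a",p): print(round(r["conf"],2),np.round(r["pixel"]),at(p,r["pixel"],0).round(4))
E
```

```text
67.79832676781945 [0.523 0.227 0.303]
0.91 [409. 138.  66.  70.] [209.  40.  33.] ((553.6848754882812, 159.00686645507812), (29.412031173706055, 52.219581604003906), 80.39784240722656)
0.89 [296. 125.  49.  71.] [120. 109.  78.] ((519.8157348632812, 242.25274658203125), (51.57749938964844, 27.454330444335938), 14.892053604125977)
0.68 [275. 310.  44.  52.] [ 92. 158.  77.] ((367.1893005371094, 193.378662109375), (31.140153884887695, 51.07573699951172), 60.49818801879883)
0.63 [313. 216.  37.  59.] [109.  94.  65.] ((461.62738037109375, 195.210205078125), (52.733787536621094, 27.13460350036621), 26.49625015258789)
0.61 [204. 193.  70.  44.] [216. 211.  40.] ((437.96820068359375, 285.54052734375), (29.74877166748047, 53.72819900512695), 12.139886856079102)
0.98 [206. 192.] [0.436  0.2859 0.    ]
0.73 [296. 127.] [0.5186 0.2424 0.    ]
0.66 [268. 304.] [0.3653 0.1935 0.    ]
0.61 [311. 216.] [0.4591 0.197  0.    ]
0.59 [403. 138.] [0.5517 0.1604 0.    ]
```

View pics/w1.png

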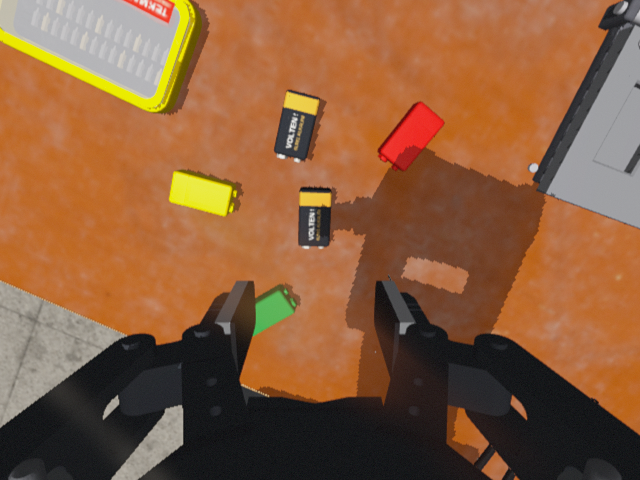

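The picture shows cells at (313,216) and (296,125), matching the top-view positions. Fingers straddle; descending on the nearer cell.

Call:
{"fn": "move_arm", "kwargs": {
  "plan": [
    [0,0,1.5,0.15,-0.05,5,0.2],
    [0,0,1.5,0.15,-0.05,10,0.2],
    [0,0,1.5,0.15,-0.05,13,0.2],
    [0,0,1.5,0.15,-0.05,15.2,0.2],
    [0,0,1.5,0.15,-0.05,15.2,0.2]
  ]
}}

```text
time_s: 3.75
position: [0.4605, 0.1946, 0.0074]
tool_rot: [[0.896, 0.443, -0.002], [0.443, -0.896, -0.0], [-0.002, -0.001, -1.0]]
ft_force: [-0.6, -0.2, 0.3]
grip_width: 0.0512
gripper_force: 0.0
```

Call:
{"fn": "move_arm", "kwargs": {
  "plan": [
    [0,0,0,0,0,0,-0.7],
    [0,0,0,0,0,0,-0.7],
    [0,0,0,0,0,0,-0.7],
    [0,0,0,0,0,0,-0.7],
    [0,0,0,0,0,0,-0.7]
  ],
  "squeeze": 25
}}

```text
time_s: 4.25
position: [0.462, 0.1952, 0.0103]
tool_rot: [[0.896, 0.445, 0.004], [0.445, -0.896, 0.0], [0.004, 0.001, -1.0]]
ft_force: [0.1, -1.7, 6.9]
grip_width: 0.0256
gripper_force: 25.3
```

Call:
{"fn": "move_arm", "kwargs": {
  "plan": [
    [0,0,0,0,0,-2,-0.7],
    [0,0,0,0,0,-5,-0.7],
    [0,0,0,0,0,-10,-0.7],
    [0,0,0,0,0,-10,-0.7]
  ]
}}

```text
time_s: 4.65
position: [0.4636, 0.1958, 0.1147]
tool_rot: [[0.895, 0.445, 0.012], [0.445, -0.895, 0.002], [0.012, 0.004, -1.0]]
ft_force: [-0.4, 0.2, -1.4]
grip_width: 0.0254
gripper_force: 24.9
```

```bash
python3 - <<'E'
from h import *
p=env.get_image("wrist"); save(p,"w2.png"); o=env.observe(); print(o["position"],o["ft_force"],o["grip_width"])
for k in("well_left","well_right","lip"):
  for n in ("wrist","top"):
    q=p if n=="wrist" else env.get_image(n)
    for r in env.tip_of(k,q): print(n,k,round(r["conf"],2),np.round(r["pixel"]),at(q,r["pixel"],.014 if k=="lip" else .018).round(4))
go(.634,.015,.12,8)
E
```

```text
[0.46233713 0.19552745 0.11191766] [ 0.70244378 -0.02413707 -2.03542978] 0.02559708093112411
top well_left 0.78 [350. 218.] [0.6335 0.0195 0.018 ]
top well_right 0.92 [379. 214.] [ 0.6463 -0.0534  0.018 ]
top lip 0.75 [372. 241.] [ 0.5785 -0.0361  0.014 ]
top lip 0.41 [455. 301.] [ 0.4342 -0.2363  0.014 ]
turn [-1.000e-02  7.000e-02  1.843e+01] shift [ 7.51 23.85 -1.24]
```

View pics/w2.png

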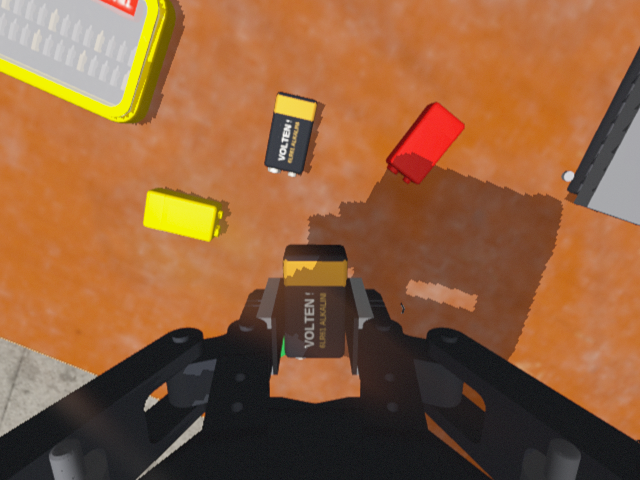

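The picture shows the cell held level between pads at (315,300); the other things are untouched. Next, a close look at the tester.

```bash
python3 -c "
from h import *
go(.555,-.015,.16,8)"
```

```text
turn [-1.000e-02  7.000e-02  1.843e+01] shift [-0.91 23.02 -5.23]
```

Call:
{"fn": "move_arm", "kwargs": {
  "plan": [
    [0,0,0,-0.9,4,-4.8,-0.7],
    [0,0,6,-0.9,12,-4.8,-0.7],
    [0,0,12,-0.9,23,-4.8,-0.7],
    [0,0,18.4,-0.9,23,-4.8,-0.7],
    [0,0,18.4,-0.9,23,-4.8,-0.7]
  ]
}}

```text
time_s: 5.65
position: [0.5557, -0.0168, 0.1562]
tool_rot: [[0.991, 0.136, -0.0], [0.136, -0.991, 0.0], [-0.0, -0.0, -1.0]]
ft_force: [1.4, 0.6, 0.0]
grip_width: 0.0254
gripper_force: 25.0
```

Call:
{"fn": "move_arm", "kwargs": {
  "plan": [
    [0,0,0,0,0,0,-0.7],
    [0,0,0,0,0,0,-0.7]
  ]
}}

```text
time_s: 5.85
position: [0.5551, -0.0155, 0.1556]
tool_rot: [[0.99, 0.138, -0.001], [0.138, -0.99, 0.001], [-0.001, -0.001, -1.0]]
ft_force: [0.0, -0.4, -1.0]
grip_width: 0.0256
gripper_force: 25.0
```

```bash
python3 - <<'E'
from h import *
p=env.get_image("wrist"); save(p,"w3.png"); o=env.observe(); print(o["position"],o["time_s"],(-np.array(p["R"]).T@p["t"]).round(3))
for k in("well_left","well_right","lip","dock"):
    for r in env.tip_of(k,p): print(k,round(r["conf"],2),np.round(r["pixel"],1),at(p,r["pixel"],dict(lip=.014,dock=0).get(k,.018)).round(4))
for k in ("dock","carrier"):
    for r in env.outline_of(k,p): print(k,r["conf"],np.round(r["bbox"]),rect(p,r["mask"],.027))
E
```

```text
[ 0.55470786 -0.01454698  0.15580551] 5.9 [ 0.626 -0.005  0.298]
well_left 0.67 [289.3 113.7] [0.6354 0.0155 0.018 ]
well_right 0.84 [385.3 111.9] [ 0.6464 -0.0549  0.018 ]
lip 0.55 [333.  195.1] [ 0.5788 -0.0262  0.014 ]
dock 0.92 [333.2 101. ] [ 0.6501 -0.0161  0.    ]
dock 0.96 [339. 100. 257. 201.] ((643.9171142578125, -17.23937225341797), (134.7124481201172, 170.62576293945312), 7.859681606292725)
dock 0.63 [530. 342.  61.  96.] ((473.1871032714844, -213.82763671875), (104.48920440673828, 46.49568176269531), 23.467998504638672)
dock 0.63 [ 18. 221.  36.  62.] ((525.9503173828125, 216.71041870117188), (25.49462127685547, 55.27784729003906), 84.23442077636719)
carrier 0.91 [339. 100. 223. 200.] ((644.0659790039062, -17.933746337890625), (134.71353149414062, 150.78147888183594), 7.900584697723389)
```

View pics/w3.png

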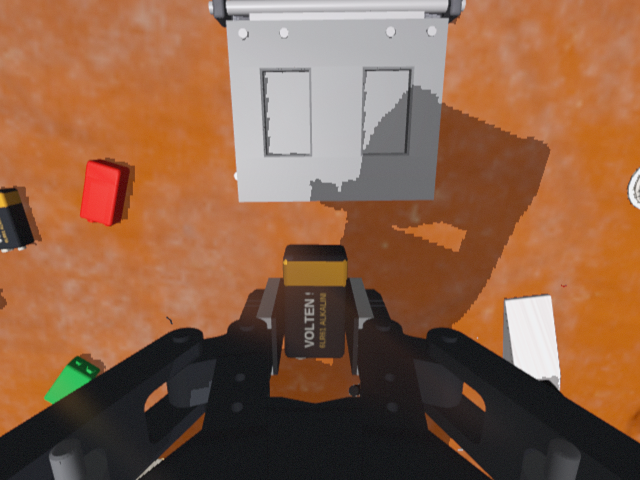

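```bash
python3 - <<'E'
from h import *
p=env.get_image("wrist"); o=env.observe(); print(o["position"])
def ctr(c,z):
    P=np.array([at(p,q,z) for q in c]); e=P[0]+P[1]-P[2]-P[3]; w=P[0]+P[3]-P[1]-P[2]
    print(P.mean(0).round(4),"long",np.linalg.norm(e)/2*1000,"yaw",np.degrees(np.arctan2(e[1],e[0])),"wide",np.linalg.norm(w)/2*1000,np.degrees(np.arctan2(-w[0],w[1])));return P.mean(0)
L=ctr([(261,69),(311,68),(313,156),(265,157)],.027)
R=ctr([(362,67),(411,67),(409,156),(363,156)],.027)
d=L-R;print("sep",np.linalg.norm(d),np.degrees(np.arctan2(-d[0],d[1])))
B=ctr([(285,247),(347,247),(345,357),(285,357)],.1637)
print("bat offset tool xy mm",(np.array(o["tool_rot"]).T@(B-o["position"])*1000).round(1))
for u in((237,201),(435,201)):print(at(p,u,.027))
go(*L[:2],.06,7.9)
E
```

```text
[ 0.5549584  -0.0140833   0.15645669]
[0.6347 0.018  0.027 ] long 60.30548846127777 yaw 8.937766975651753 wide 35.39418921247351 9.176086807176606
[ 0.6453 -0.0525  0.027 ] long 60.95799133836489 yaw 10.882507535325148 wide 34.2401862104442 8.064367284980783
sep 0.07125321610067421 8.598530875232735
[ 0.5568 -0.0132  0.1637] long 50.46175744472453 yaw 7.6380005431163465 wide 25.40669284783308 8.08872299878153
bat offset tool xy mm [ 2.  -0.6 -7.2]
[0.56586986 0.04895022 0.027     ]
[ 0.5873185  -0.10223714  0.027     ]
turn [ 0.   -0.01  0.19] shift [ 8.34 -2.05  9.65]
```

The picture shows wells at about (288,112) and (387,112), lip at y≈201, and the cell in hand at (315,302). Sizes and yaw (≈8.3°) check out. Hovering low over the left well.

Call:
{"fn": "move_arm", "kwargs": {
  "plan": [
    [0,0,0,4,-1,2,-0.7],
    [0,0,0,8.3,-2,6,-0.7],
    [0,0,0,8.3,-2,10,-0.7],
    [0,0,0,8.3,-2,11,-0.7],
    [0,0,0,8.3,-2,11,-0.7]
  ]
}}

```text
time_s: 6.75
position: [0.6334, 0.0168, 0.0452]
tool_rot: [[0.99, 0.14, -0.004], [0.14, -0.99, 0.0], [-0.004, -0.001, -1.0]]
ft_force: [-0.4, -0.3, -0.5]
grip_width: 0.0257
gripper_force: 25.0
```

```bash
python3 - <<'E'
from h import *
p=env.get_image("wrist"); o=env.observe(); print(o["position"],o["tool_rot"][:,0],o["ft_force"])
c=p["color"].copy()
# predicted left-well rim in the picture
ex=np.array([.9895,.1444,0]);ey=np.array([-.1444,.9895,0])
for C in([.6347,.0177,.027],[.6455,-.0538,.027]):
    q=[proj(p,np.array(C)+a*.029*ex+b*.0165*ey) for a,b in((1,1),(1,-1),(-1,-1),(-1,1))]
    print(np.round(q,1).tolist())
    cv2.polylines(c,[np.round(q).astype(np.int32)],True,(255,0,255),1)
cv2.imwrite("pics/w4.png",np.ascontiguousarray(c[...,::-1]))
E
```

```text
[0.63438798 0.01649421 0.04739556] [9.90188029e-01 1.39741312e-01 1.83534328e-04] [-1.00738712  0.1678224  -0.22406678]
[[279.0, 223.4], [350.2, 223.0], [347.7, 333.5], [282.8, 333.7]]
[[435.3, 221.9], [506.7, 221.6], [490.2, 332.4], [425.1, 332.6]]
```

View pics/w4.png

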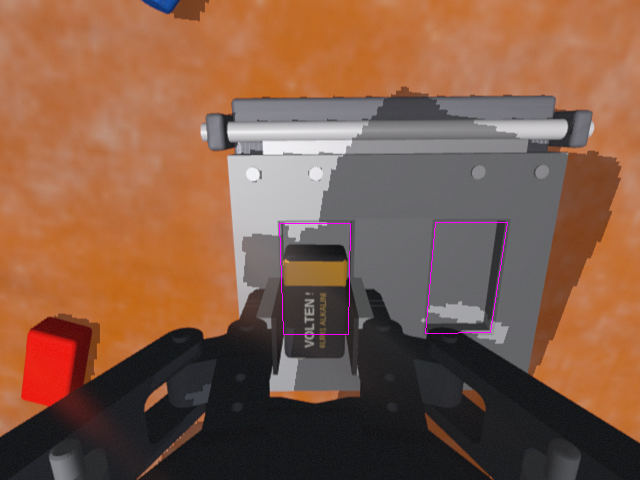

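```bash
python3 - <<'E'
from h import *
p=env.get_image("wrist"); o=env.observe(); print(o["position"]); T=np.array(o["tool_rot"])
print("cam axis",np.array(p["R"])[2])
ex,ey,ez=T.T
for tz in (-.012,-.008,-.004,0):  # top face tool z (negative: behind tip)
  for ox in (0,.002):
    b=o["position"]+ox*ex+tz*ez
    q=[proj(p,b+a*.026*ex+s*.0135*ey) for a,s in((1,-1),(1,1),(-1,1),(-1,-1))]
    e=[proj(p,b+.018*ez+.026*ex+s*.0135*ey) for s in (-1,1)]
    print(tz,ox,np.round(q).tolist(),"low",np.round(e).tolist())
s=p["color"][200:380,315].astype(int)
for i in range(36,180,4): print(200+i,s[i].tolist(),end=" ")
E
```

```text
[0.6349616  0.01629404 0.04857281]
cam axis [-0.27166989 -0.0375312  -0.9616584 ]
-0.012 0 [[282.0, 254.0], [353.0, 254.0], [349.0, 370.0], [285.0, 370.0]] low [[286.0, 240.0], [348.0, 240.0]]
-0.012 0.002 [[282.0, 249.0], [353.0, 249.0], [349.0, 366.0], [285.0, 366.0]] low [[286.0, 235.0], [349.0, 235.0]]
-0.008 0 [[283.0, 250.0], [352.0, 250.0], [348.0, 364.0], [286.0, 364.0]] low [[286.0, 237.0], [348.0, 237.0]]
-0.008 0.002 [[283.0, 245.0], [352.0, 245.0], [348.0, 360.0], [286.0, 360.0]] low [[286.0, 233.0], [348.0, 233.0]]
-0.004 0 [[284.0, 247.0], [351.0, 247.0], [347.0, 358.0], [287.0, 358.0]] low [[287.0, 235.0], [347.0, 235.0]]
-0.004 0.002 [[284.0, 242.0], [351.0, 242.0], [348.0, 355.0], [287.0, 354.0]] low [[287.0, 230.0], [347.0, 230.0]]
0 0 [[285.0, 244.0], [350.0, 244.0], [347.0, 353.0], [287.0, 353.0]] low [[288.0, 232.0], [346.0, 232.0]]
0 0.002 [[284.0, 239.0], [350.0, 239.0], [347.0, 349.0], [287.0, 349.0]] low [[288.0, 228.0], [346.0, 228.0]]
236 [111, 111, 114] 240 [108, 107, 110] 244 [73, 72, 75] 248 [37, 34, 36] 252 [42, 40, 41] 256 [42, 42, 42] 260 [58, 50, 48] 264 [161, 116, 52] 268 [159, 116, 54] 272 [157, 114, 54] 276 [156, 115, 52] 280 [154, 113, 57] 284 [153, 109, 53] 288 [62, 57, 55] 292 [62, 54, 53] 296 [61, 56, 53] 300 [56, 51, 49] 304 [55, 50, 47] 308 [56, 49, 51] 312 [55, 49, 50] 316 [53, 46, 48] 320 [51, 48, 48] 324 [53, 50, 47] 328 [51, 47, 46] 332 [53, 49, 50] 336 [47, 45, 45] 340 [54, 50, 51] 344 [51, 46, 46] 348 [52, 49, 48] 352 [50, 47, 48] 356 [48, 44, 46] 360 [100, 100, 104] 364 [100, 100, 103] 368 [100, 99, 103] 372 [102, 102, 104] 376 [101, 102, 103]
```

Call:
{"fn": "move_arm", "kwargs": {
  "plan": [
    [0,0,0,0.2,-0.05,0,-0.7],
    [0,0,0,0.2,-0.05,0.8,-0.7],
    [0,0,0,0.2,-0.05,1.3,-0.7],
    [0,0,0,0.2,-0.05,1.5,-0.7],
    [0,0,0,0.2,-0.05,1.6,-0.7]
  ]
}}

```text
time_s: 7.35
position: [0.6363, 0.0174, 0.03]
tool_rot: [[0.99, 0.14, -0.001], [0.14, -0.99, 0.0], [-0.001, -0.0, -1.0]]
ft_force: [-0.6, -0.1, -0.1]
grip_width: 0.026
gripper_force: 25.0
```

Call:
{"fn": "move_arm", "kwargs": {
  "plan": [
    [0,0,0,0,0,0.1,-0.7],
    [0,0,0,0,0,0.2,-0.7],
    [0,0,0,0,0,0.2,-0.7]
  ]
}}

```text
time_s: 7.65
position: [0.6365, 0.0174, 0.0285]
tool_rot: [[0.99, 0.14, 0.0], [0.14, -0.99, -0.0], [0.0, 0.0, -1.0]]
ft_force: [-0.4, 0.5, -0.3]
grip_width: 0.0256
gripper_force: 25.0
```

Call:
{"fn": "move_arm", "kwargs": {
  "plan": [
    [0,0,0,0,0,0,0],
    [0,0,0,0,0,0,0],
    [0,0,0,0,0,-0.5,0.1],
    [0,0,0,0,0,-4,0.2],
    [0,0,0,0,0,-8,0.2]
  ]
}}

```text
time_s: 8.15
position: [0.6358, 0.0175, 0.1085]
tool_rot: [[0.99, 0.14, -0.003], [0.14, -0.99, 0.001], [-0.003, -0.001, -1.0]]
ft_force: [1.2, -0.4, 0.4]
grip_width: 0.0516
gripper_force: 0.0
```

Call:
{"fn": "move_arm", "kwargs": {
  "plan": [
    [0,0,0,-5,0,-4,0.2],
    [0,0,0,-8,0,-5,0.2],
    [0,0,0,-8,0,-5,0.2]
  ]
}}

```text
time_s: 8.45
position: [0.5545, 0.0061, 0.1617]
tool_rot: [[0.99, 0.139, 0.003], [0.139, -0.99, -0.001], [0.003, 0.001, -1.0]]
ft_force: [-0.4, 0.6, -0.8]
grip_width: 0.0514
gripper_force: 0.0
```

```bash
python3 - <<'E'
from h import *
p=env.get_image("wrist"); o=env.observe(); print(o["position"],o["tool_rot"][:,0])
c=cv2.resize(p["color"][0:240,140:500],None,fx=2,fy=2)
cv2.imwrite("pics/w5.png",np.ascontiguousarray(c[...,::-1]))
go(.520,.242,.15,14.5)
E
```

```text
[0.55627186 0.00611102 0.16046782] [0.99026742 0.13915135 0.00270747]
turn [ 0.06 -0.15 -6.5 ] shift [ -0.31 -23.87   1.02]
```

View pics/w5.png

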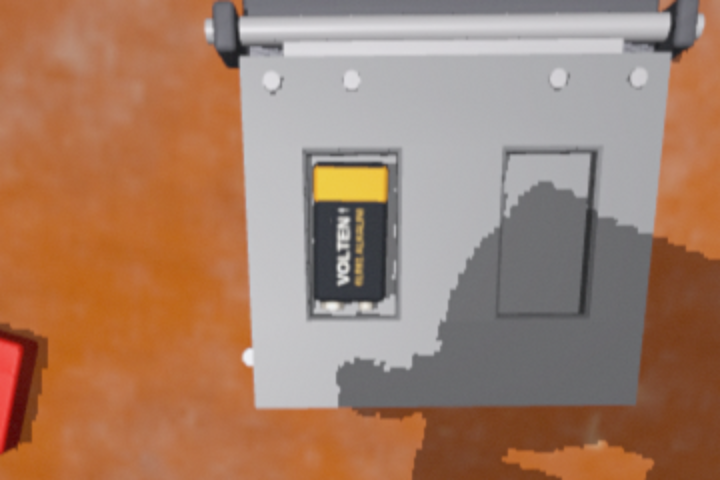

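The picture shows the cell lying flat in the left well (350,230). Next the second cell.

Call:
{"fn": "move_arm", "kwargs": {
  "plan": [
    [0,0,-6.5,-0.4,-23.9,1,0.2],
    [0,0,-6.5,-0.4,-23.9,1,0.2],
    [0,0,-6.5,-0.4,-23.9,1,0.2],
    [0,0,-6.5,-0.4,-23.9,1,0.2],
    [0,0,-6.5,-0.4,-23.9,1,0.2]
  ]
}}

```text
time_s: 9.0
position: [0.5196, 0.2452, 0.1477]
tool_rot: [[0.968, 0.252, -0.0], [0.252, -0.968, 0.0], [-0.0, -0.0, -1.0]]
ft_force: [-0.1, -0.3, 0.4]
grip_width: 0.0511
gripper_force: 0.0
```

Call:
{"fn": "move_arm", "kwargs": {
  "plan": [
    [0,0,0,0,0,0,0.2],
    [0,0,0,0,0,0,0.2]
  ]
}}

```text
time_s: 9.2
position: [0.5201, 0.2431, 0.1477]
tool_rot: [[0.968, 0.253, -0.001], [0.253, -0.968, -0.0], [-0.001, 0.0, -1.0]]
ft_force: [-0.0, -0.8, -0.2]
grip_width: 0.0514
gripper_force: 0.0
```

```bash
python3 - <<'E'
from h import *
p=env.get_image("wrist"); o=env.observe(); print(o["position"],o["tool_rot"][:,0])
for r in env.outline_of("cell_a",p):
    m=r["mask"]; print(round(r["conf"],2),np.round(r["bbox"]),p["color"][m].mean(0).round(), rect(p,m,.012))
go(.519,.242,.0085,14.5)
E
```

```text
[0.52033527 0.24210213 0.14787316] [ 9.67973581e-01  2.51051630e-01 -4.75795143e-04]
0.94 [244. 303.  65.  35.] [182. 165.  10.] ((443.1775817871094, 267.97161865234375), (33.38555908203125, 16.17624855041504), 11.974424362182617)
0.74 [630. 167.  16.  48.] [48. 48. 50.] ((623.6181030273438, 18.76021385192871), (38.31732177734375, 11.324396133422852), 28.61410140991211)
0.69 [325. 383.  54.  38.] [ 55. 136.  64.] ((369.0763854980469, 192.86949157714844), (35.14066696166992, 51.53818130493164), 60.42089080810547)
turn [ 0.01  0.02 -0.02] shift [-0.13 -0.08 13.95]
```

Call:
{"fn": "move_arm", "kwargs": {
  "plan": [
    [0,0,0,-0.1,0,5,0.2],
    [0,0,0,-0.1,0,9,0.2],
    [0,0,0,-0.1,0,12,0.2],
    [0,0,0,-0.1,0,13.9,0.2],
    [0,0,0,-0.1,0,13.9,0.2]
  ]
}}

```text
time_s: 9.8
position: [0.5182, 0.2404, 0.007]
tool_rot: [[0.969, 0.249, -0.005], [0.249, -0.969, -0.001], [-0.005, -0.0, -1.0]]
ft_force: [-0.3, 0.6, 1.2]
grip_width: 0.051
gripper_force: 0.0
```

Call:
{"fn": "move_arm", "kwargs": {
  "plan": [
    [0,0,0,0,0,0,-0.7],
    [0,0,0,0,0,0,-0.7],
    [0,0,0,0,0,0,-0.7],
    [0,0,0,0,0,0,-0.7],
    [0,0,0,0,0,0,-0.7]
  ]
}}

```text
time_s: 10.3
position: [0.5198, 0.242, 0.0108]
tool_rot: [[0.968, 0.251, 0.003], [0.251, -0.968, 0.0], [0.003, 0.001, -1.0]]
ft_force: [0.2, -2.8, 6.5]
grip_width: 0.0257
gripper_force: 25.7
```

Call:
{"fn": "move_arm", "kwargs": {
  "plan": [
    [0,0,0,0,0,-2,-0.7],
    [0,0,0,0,0,-6,-0.7],
    [0,0,0,0,0,-10,-0.7],
    [0,0,0,0,0,-14,-0.7],
    [0,0,0,0,0,-14,-0.7]
  ]
}}

```text
time_s: 10.8
position: [0.5209, 0.2427, 0.1552]
tool_rot: [[0.968, 0.251, 0.01], [0.251, -0.968, 0.003], [0.011, 0.0, -1.0]]
ft_force: [0.2, -0.3, -1.1]
grip_width: 0.0252
gripper_force: 25.0
```

```bash
python3 - <<'E'
from h import *
o=env.observe();print(o["position"],o["grip_width"],o["ft_force"])
go(.645,-.0538,.14,8)
E
```

```text
[0.52092005 0.2427437  0.15515852] 0.02523292645982258 [ 0.15505079 -0.34205589 -1.06303443]
turn [-0.03 -0.62  6.54] shift [ 4.55 31.82  1.57]
```

Call:
{"fn": "move_arm", "kwargs": {
  "plan": [
    [0,0,0,2,24,0,-0.7],
    [0,0,3,2,24,0,-0.7],
    [0,0,6.5,2,24,0,-0.7],
    [0,0,6.5,2,24,0,-0.7],
    [0,0,6.5,2,24,0,-0.7]
  ]
}}

```text
time_s: 11.3
position: [0.5987, 0.0123, 0.1488]
tool_rot: [[0.99, 0.139, -0.001], [0.139, -0.99, 0.0], [-0.001, -0.0, -1.0]]
ft_force: [0.8, 0.3, 0.2]
grip_width: 0.0254
gripper_force: 25.0
```

Call:
{"fn": "move_arm", "kwargs": {
  "plan": [
    [0,0,0,0,0,0,-0.7],
    [0,0,0,0,0,0,-0.7]
  ]
}}

```text
time_s: 11.5
position: [0.5982, 0.0142, 0.1486]
tool_rot: [[0.99, 0.138, -0.001], [0.138, -0.99, 0.001], [-0.001, -0.001, -1.0]]
ft_force: [-0.7, 1.0, -0.3]
grip_width: 0.0257
gripper_force: 25.0
```

```bash
python3 - <<'E'
from h import *
go(.6465,-.0536,.046,8.2)
E
```

```text
turn [-0.04  0.07 -0.26] shift [ 3.86  7.39 10.25]
```

Call:
{"fn": "move_arm", "kwargs": {
  "plan": [
    [0,0,-0.3,1.9,4,0,-0.7],
    [0,0,-0.3,3.85,7.4,3,-0.7],
    [0,0,-0.3,3.85,7.4,7,-0.7],
    [0,0,-0.3,3.85,7.4,10.2,-0.7],
    [0,0,-0.3,3.85,7.4,10.2,-0.7]
  ]
}}

```text
time_s: 12.0
position: [0.6442, -0.0511, 0.0428]
tool_rot: [[0.989, 0.146, -0.009], [0.146, -0.989, 0.003], [-0.009, -0.004, -1.0]]
ft_force: [-0.2, -0.6, 0.7]
grip_width: 0.0255
gripper_force: 25.0
```

Call:
{"fn": "move_arm", "kwargs": {
  "plan": [
    [0,0,0,0,0,0,-0.7],
    [0,0,0,0,0,0,-0.7]
  ]
}}

```text
time_s: 12.2
position: [0.6479, -0.0525, 0.0497]
tool_rot: [[0.989, 0.146, 0.004], [0.146, -0.989, -0.001], [0.003, 0.001, -1.0]]
ft_force: [-0.0, -0.5, 0.2]
grip_width: 0.0257
gripper_force: 25.0
```

```bash
python3 - <<'E'
from h import *
p=env.get_image("wrist"); o=env.observe(); print(o["position"],o["tool_rot"][:,0],o["ft_force"])
c=p["color"].copy()
ex=np.array([.9895,.1444,0]);ey=np.array([-.1444,.9895,0])
C=[.6455,-.0538,.027]
q=[proj(p,np.array(C)+a*.029*ex+b*.0165*ey) for a,b in((1,1),(1,-1),(-1,-1),(-1,1))]
cv2.polylines(c,[np.round(q).astype(np.int32)],True,(255,0,255),1)
c=cv2.resize(c[180:400,180:460],None,fx=2.5,fy=2.5)
cv2.imwrite("pics/w6.png",np.ascontiguousarray(c[...,::-1]))
go(.6465,-.0538,.0285,8.2)
E
```

```text
[ 0.64787261 -0.05268643  0.04969139] [0.98931598 0.14574521 0.00349686] [ 1.55866952  0.24611577 -0.43930531]
turn [ 0.08 -0.2   0.18] shift [-0.16  0.09  2.12]
```

View pics/w6.png

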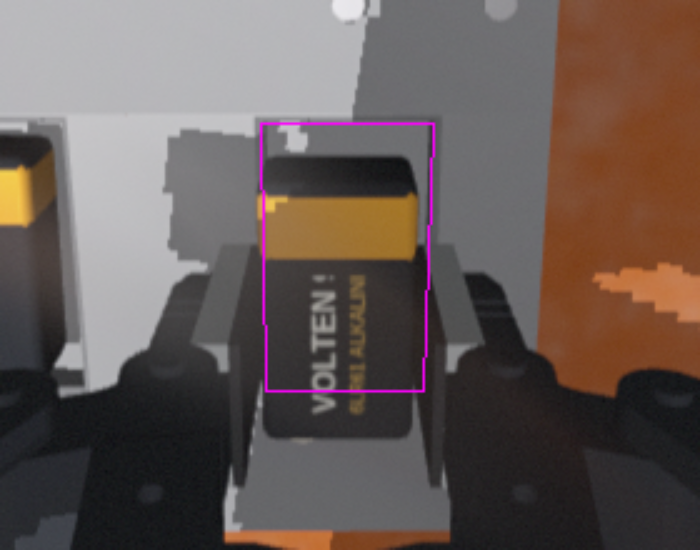

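Call:
{"fn": "move_arm", "kwargs": {
  "plan": [
    [0,0,0.1,-0.1,0.07,0,-0.7],
    [0,0,0.1,-0.1,0.07,0.5,-0.7],
    [0,0,0.1,-0.1,0.07,0.9,-0.7],
    [0,0,0.1,-0.1,0.07,0.9,-0.7],
    [0,0,0.1,-0.1,0.07,0.9,-0.7]
  ]
}}

```text
time_s: 12.75
position: [0.646, -0.054, 0.0381]
tool_rot: [[0.99, 0.143, -0.0], [0.143, -0.99, 0.0], [-0.0, -0.0, -1.0]]
ft_force: [0.6, 0.2, -0.5]
grip_width: 0.0254
gripper_force: 25.0
```

Call:
{"fn": "move_arm", "kwargs": {
  "plan": [
    [0,0,0,0,0,0,-0.7],
    [0,0,0,0,0,0,-0.7],
    [0,0,0,0,0,0,-0.7]
  ]
}}

```text
time_s: 13.05
position: [0.6461, -0.054, 0.0384]
tool_rot: [[0.99, 0.143, 0.0], [0.143, -0.99, -0.0], [0.0, 0.0, -1.0]]
ft_force: [-0.6, 0.5, -1.1]
grip_width: 0.0253
gripper_force: 25.0
```

Settled on target (.6461,-.054). Lower and release.

Call:
{"fn": "move_arm", "kwargs": {
  "plan": [
    [0,0,0,0,0,0.4,-0.7],
    [0,0,0,0,0,0.7,-0.7],
    [0,0,0,0,0,0.95,-0.7],
    [0,0,0,0,0,0.95,-0.7],
    [0,0,0,0,0,0.95,-0.7]
  ]
}}

```text
time_s: 13.55
position: [0.646, -0.0539, 0.0288]
tool_rot: [[0.99, 0.143, -0.0], [0.143, -0.99, 0.0], [-0.0, -0.0, -1.0]]
ft_force: [-1.2, -0.4, 1.5]
grip_width: 0.0256
gripper_force: 25.2
```

Call:
{"fn": "move_arm", "kwargs": {
  "plan": [
    [0,0,0,0,0,0,0],
    [0,0,0,0,0,0,0],
    [0,0,0,0,0,-0.5,0],
    [0,0,0,0,0,-4,0],
    [0,0,0,0,0,-8,0]
  ]
}}

```text
time_s: 14.05
position: [0.6454, -0.0538, 0.1089]
tool_rot: [[0.99, 0.143, -0.003], [0.143, -0.99, 0.001], [-0.003, -0.001, -1.0]]
ft_force: [0.8, 0.3, -0.3]
grip_width: 0.0426
gripper_force: 0.0
```

Call:
{"fn": "move_arm", "kwargs": {
  "plan": [
    [0,0,0,-5,0,-4,0.2],
    [0,0,0,-8,0,-5,0.2],
    [0,0,0,-8,0,-5,0.2]
  ]
}}

```text
time_s: 14.35
position: [0.5643, -0.0657, 0.1623]
tool_rot: [[0.99, 0.142, 0.003], [0.142, -0.99, -0.001], [0.003, 0.002, -1.0]]
ft_force: [0.3, 1.0, -0.4]
grip_width: 0.0515
gripper_force: 0.0
```

```bash
python3 - <<'E'
from h import *
p=env.get_image("wrist"); o=env.observe(); print(o["position"],o["time_s"])
t=env.get_image("top")
for n,q in(("w",p),("t",t)):
    for k in("wedge","wedge_edge"):
        for r in env.tip_of(k,q): print(n,k,round(r["conf"],2),np.round(r["pixel"]),at(q,r["pixel"],0).round(4))
a=cv2.resize(p["color"][0:230,150:500],None,fx=1.6,fy=1.6); b=cv2.resize(t["color"][255:325,425:485],None,fx=4,fy=4,interpolation=cv2.INTER_CUBIC)
c=np.zeros((368,800,3),np.uint8);c[:,:560]=a;c[:280,560:]=b
cv2.imwrite("pics/w7.png",np.ascontiguousarray(c[...,::-1]))
E
```

```text
[ 0.56597753 -0.06567616  0.16098684] 14.4
w wedge_edge 0.89 [463. 297.] [ 0.508  -0.2128  0.    ]
t wedge 0.88 [455. 304.] [ 0.4295 -0.2394  0.    ]
t wedge_edge 0.67 [444. 270.] [ 0.5115 -0.2148  0.    ]
```

View pics/w7.png

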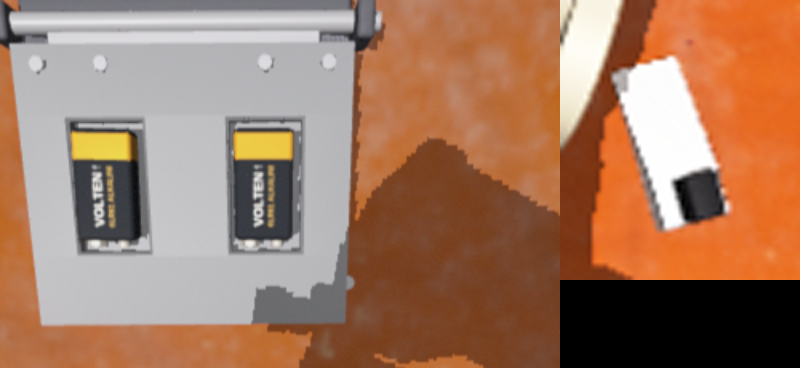

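Both cells lie flat in the wells ((103,190) and (264,185) in the crop). The wedge is at (.429,-.240), yaw ≈18°. Going above its grip.

```bash
python3 - <<'E'
from h import *
go(.40,-.249,.15,18)
E
```

```text
turn [-0.04  0.05 -9.75] shift [-19.2   15.78   0.81]
```

Call:
{"fn": "move_arm", "kwargs": {
  "plan": [
    [0,0,-5,-19.2,15.8,0.8,0.2],
    [0,0,-9.7,-19.2,15.8,0.8,0.2],
    [0,0,-9.7,-19.2,15.8,0.8,0.2],
    [0,0,-9.7,-19.2,15.8,0.8,0.2],
    [0,0,-9.7,-19.2,15.8,0.8,0.2]
  ]
}}

```text
time_s: 15.15
position: [0.3984, -0.2506, 0.1503]
tool_rot: [[0.951, 0.308, -0.0], [0.308, -0.951, 0.0], [-0.0, -0.001, -1.0]]
ft_force: [0.7, -0.7, -0.2]
grip_width: 0.051
gripper_force: 0.0
```

Call:
{"fn": "move_arm", "kwargs": {
  "plan": [
    [0,0,0,0,0,0,0.2],
    [0,0,0,0,0,0,0.2],
    [0,0,0,0,0,0,0.2]
  ]
}}

```text
time_s: 15.45
position: [0.4002, -0.2487, 0.1505]
tool_rot: [[0.951, 0.309, -0.0], [0.309, -0.951, 0.001], [0.0, -0.001, -1.0]]
ft_force: [-0.2, 0.3, 0.0]
grip_width: 0.0513
gripper_force: 0.0
```

```bash
python3 - <<'E'
from h import *
p=env.get_image("wrist"); o=env.observe(); print(o["position"],o["tool_rot"][:,0],o["time_s"])
for k in("wedge","wedge_edge"):
    for r in env.tip_of(k,p): print(k,round(r["conf"],2),np.round(r["pixel"]),at(p,r["pixel"],0).round(4))
# black grip top, z=.058
for r in env.outline_of("wedge",p)[:1]:
    print(r["conf"],np.round(r["bbox"]))
    print("whole",rect(p,r["mask"],.01))
    k=cv2.morphologyEx((r["mask"]&(p["color"].max(2)<90)).astype(np.uint8),cv2.MORPH_OPEN,np.ones((5,5)))
    print("dark",rect(p,k,.058))
save(p,"w8.png")
E
```

```text
[ 0.40032511 -0.24844873  0.15059427] [9.50863267e-01 3.09611123e-01 2.46996103e-05] 15.5
wedge_edge 0.79 [316.  73.] [ 0.5087 -0.2145  0.    ]
0.62 [314. 144.  61. 148.]
whole ((456.28826904296875, -229.61244201660156), (109.17115020751953, 42.820743560791016), 15.170052528381348)
dark ((428.8919982910156, -237.3149871826172), (29.601892471313477, 19.06814956665039), 16.02790069580078)
```

View pics/w8.png

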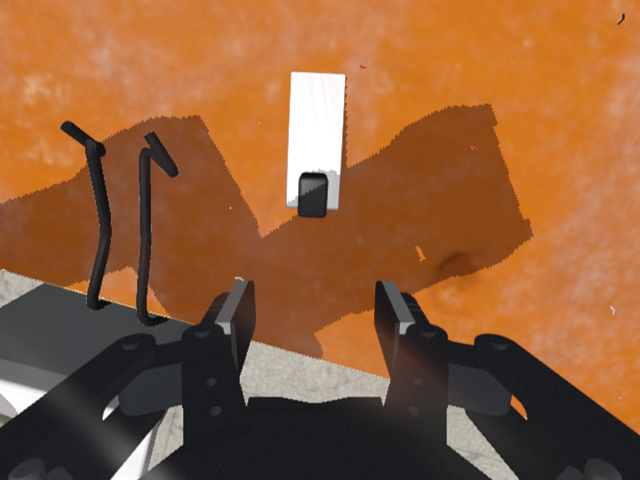

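The picture shows the grip at (313,195), thin edge at (318,73), and black hooks at left with tips at (65,125) and (155,140). I'll triangulate the hook heights and plan the grasp.

```bash
python3 - <<'E'
from h import *
w=env.get_image("wrist"); t=env.get_image("top")
def tri(a,b):
    o1,d1=ray(w,a);o2,d2=ray(t,b)
    s=np.linalg.lstsq(np.c_[d1,-d2],o2-o1,rcond=None)[0];P,Q=o1+s[0]*d1,o2+s[1]*d2
    print(((P+Q)/2).round(3),np.linalg.norm(P-Q).round(3))
for a,b in(((65,125),(387,305)),((97,150),(392,311)),((150,138),(411,305)),((147,155),(403,312)),((97,305),(392,370)),((150,320),(410,372))): tri(a,b)
go(.429,-.237,.031,16)
E
```

```text
[ 0.421 -0.068  0.047] 0.0
[ 0.408 -0.082  0.031] 0.001
[ 0.426 -0.123  0.045] 0.008
[ 0.409 -0.11   0.013] 0.005
[ 0.269 -0.086  0.005] 0.005
[ 0.264 -0.131 -0.002] 0.006
turn [-0.    0.    2.01] shift [ 3.13 -0.21 11.98]
```

Call:
{"fn": "move_arm", "kwargs": {
  "plan": [
    [0,0,2,3.1,-0.2,2,0.2],
    [0,0,2,3.1,-0.2,6,0.2],
    [0,0,2,3.1,-0.2,10,0.2],
    [0,0,2,3.1,-0.2,11.9,0.2],
    [0,0,2,3.1,-0.2,11.9,0.2]
  ]
}}

```text
time_s: 16.25
position: [0.4276, -0.2367, 0.0297]
tool_rot: [[0.961, 0.275, -0.004], [0.275, -0.961, 0.003], [-0.003, -0.004, -1.0]]
ft_force: [-0.3, 0.5, 0.1]
grip_width: 0.0512
gripper_force: 0.0
```

Call:
{"fn": "move_arm", "kwargs": {
  "plan": [
    [0,0,0,0,0,0,-0.8],
    [0,0,0,0,0,0,-0.8],
    [0,0,0,0,0,0,-0.8],
    [0,0,0,0,0,0,-0.8],
    [0,0,0,0,0,0,-0.8]
  ],
  "squeeze": 40
}}

```text
time_s: 16.75
position: [0.429, -0.2383, 0.0332]
tool_rot: [[0.962, 0.274, 0.002], [0.274, -0.962, -0.002], [0.002, 0.003, -1.0]]
ft_force: [0.1, 1.2, 7.0]
grip_width: 0.0192
gripper_force: 40.2
```

```bash
python3 - <<'E'
from h import *
o=env.observe(); print(o["position"],o["ft_force"],o["time_s"])
go(.478,-.18,.032,12); go(.478,-.041,.032,8.3)
E
```

```text
[ 0.4290231  -0.23832611  0.03322236] [0.09843399 1.2481538  7.00636842] 16.75
turn [ 0.15 -0.11  3.93] shift [ 6.31 -4.26  0.12]
turn [ 0.14 -0.11  7.63] shift [ 10.13 -17.63   0.09]
```

Call:
{"fn": "move_arm", "kwargs": {
  "plan": [
    [0,0,0,0,0,-0.15,-0.8],
    [0,0,0,2,-1.5,-0.15,-0.8],
    [0,0,2,4,-3,-0.15,-0.8],
    [0,0,4,6.3,-4.3,-0.15,-0.8],
    [0,0,4,6.3,-4.3,-0.15,-0.8]
  ]
}}

```text
time_s: 17.25
position: [0.4784, -0.1774, 0.0336]
tool_rot: [[0.978, 0.209, 0.001], [0.209, -0.978, -0.0], [0.001, 0.0, -1.0]]
ft_force: [-1.1, -0.7, -1.8]
grip_width: 0.0197
gripper_force: 39.3
```

```bash
python3 - <<'E'
from h import *
o=env.observe(); print(o["position"],o["ft_force"],o["time_s"])
go(.478,-.041,.033,8.3)
E
```

```text
[ 0.47841304 -0.17742863  0.03358904] [-1.10972507 -0.70151515 -1.79594061] 17.25
turn [ 0.01 -0.04  3.74] shift [  2.81 -13.35   0.06]
```

Call:
{"fn": "move_arm", "kwargs": {
  "plan": [
    [0,0,0,0.8,-3,0.1,-0.8],
    [0,0,1.5,1.4,-6.5,0.1,-0.8],
    [0,0,3,2.2,-10,0.1,-0.8],
    [0,0,3.7,2.8,-13.3,0.1,-0.8],
    [0,0,3.7,2.8,-13.3,0.1,-0.8]
  ]
}}

```text
time_s: 17.75
position: [0.4767, -0.0407, 0.0331]
tool_rot: [[0.989, 0.146, 0.001], [0.146, -0.989, 0.001], [0.001, -0.0, -1.0]]
ft_force: [-1.5, 3.9, 6.8]
grip_width: 0.0194
gripper_force: 41.0
```

Call:
{"fn": "move_arm", "kwargs": {
  "plan": [
    [0,0,0,0,0,0,-0.8],
    [0,0,0,0,0,0,-0.8],
    [0,0,0,0,0,0,-0.8]
  ]
}}

```text
time_s: 18.05
position: [0.4771, -0.0435, 0.0331]
tool_rot: [[0.99, 0.143, 0.001], [0.143, -0.99, 0.001], [0.001, -0.001, -1.0]]
ft_force: [-0.0, 3.7, 8.7]
grip_width: 0.0191
gripper_force: 41.1
```

```bash
python3 - <<'E'
from h import *
p=env.get_image("wrist"); o=env.observe(); print(o["position"],o["ft_force"],o["time_s"],o["tool_rot"][:,0])
for k,z in(("lip",.014),("wedge_edge",0)):
    for r in env.tip_of(k,p): print(k,round(r["conf"],2),np.round(r["pixel"]),at(p,r["pixel"],z).round(4))
go(.478,-.041,.033,8.3)
save(p,"w9.png")
E
```

```text
[ 0.47710233 -0.04359357  0.03310497] [-0.18579799  5.02965832  8.35478874] 18.1 [0.98971955 0.14301757 0.00108548]
lip 0.8 [316.  58.] [ 0.5767 -0.029   0.014 ]
wedge_edge 0.57 [315. 107.] [ 0.5585 -0.0312  0.    ]
turn [-0.04 -0.06 -0.08] shift [ 0.13 -0.25  0.01]
```

View pics/w9.png

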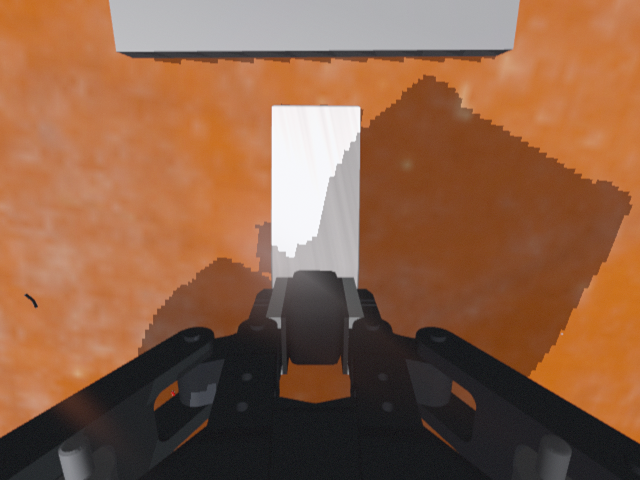

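The picture shows the wedge centred on the lip: thin edge at (316,105), lip at (316,57). Advancing in steps.

Call:
{"fn": "move_arm", "kwargs": {
  "plan": [
    [0,0,0,0,0.1,-0.05,-0.8],
    [0,0,0,0.5,0.1,-0.05,-0.8],
    [0,0,0,1,0.1,-0.05,-0.8],
    [0,0,0,1.2,0.1,-0.05,-0.8],
    [0,0,0,1.2,0.1,-0.05,-0.8]
  ]
}}

```text
time_s: 18.7
position: [0.4886, -0.0434, 0.0331]
tool_rot: [[0.99, 0.143, -0.001], [0.143, -0.99, -0.0], [-0.001, 0.0, -1.0]]
ft_force: [-4.1, -0.8, 6.7]
grip_width: 0.0192
gripper_force: 40.9
```

Call:
{"fn": "move_arm", "kwargs": {
  "plan": [
    [0,0,0,0,0,0,-0.8],
    [0,0,0,0,0,0,-0.8]
  ]
}}

```text
time_s: 18.9
position: [0.4886, -0.0434, 0.0331]
tool_rot: [[0.99, 0.143, -0.001], [0.143, -0.99, -0.0], [-0.001, 0.0, -1.0]]
ft_force: [-4.3, -1.7, 6.1]
grip_width: 0.0195
gripper_force: 40.9
```

```bash
python3 - <<'E'
from h import *
p=env.get_image("wrist"); o=env.observe(); print(o["position"],o["ft_force"],o["time_s"],o["tool_rot"][:,0])
c=p["color"].astype(int)
for u in (300,335): print([(v,c[v,u].tolist()) for v in range(18,76,2)])
for v in (20,50,70,105): print(v,at(p,(316,v),.004).round(4),at(p,(316,v),.014).round(4))
ts=env.tip_of("lip",p)+env.tip_of("wedge_edge",p);print(ts)
save(p,"w10.png")
E
```

```text
[ 0.4886386  -0.04336986  0.03311555] [-2.74651483 -0.45976376  6.26088665] 18.95 [ 9.89699871e-01  1.43154729e-01 -9.42489403e-04]
[(18, [180, 180, 183]), (20, [179, 180, 183]), (22, [180, 179, 183]), (24, [180, 181, 184]), (26, [179, 180, 183]), (28, [180, 181, 184]), (30, [180, 180, 183]), (32, [179, 180, 183]), (34, [180, 180, 183]), (36, [181, 182, 185]), (38, [181, 181, 184]), (40, [181, 181, 185]), (42, [181, 181, 185]), (44, [183, 183, 186]), (46, [182, 182, 185]), (48, [184, 184, 187]), (50, [184, 184, 186]), (52, [181, 182, 185]), (54, [183, 183, 186]), (56, [184, 183, 185]), (58, [183, 183, 187]), (60, [183, 184, 187]), (62, [184, 184, 187]), (64, [183, 184, 186]), (66, [183, 184, 187]), (68, [185, 184, 187]), (70, [185, 185, 187]), (72, [185, 185, 189]), (74, [185, 185, 188])]
[(18, [179, 179, 183]), (20, [179, 180, 183]), (22, [178, 180, 183]), (24, [179, 180, 183]), (26, [178, 179, 182]), (28, [179, 179, 182]), (30, [178, 179, 183]), (32, [178, 179, 182]), (34, [180, 180, 183]), (36, [180, 181, 183]), (38, [179, 180, 183]), (40, [179, 179, 182]), (42, [179, 180, 183]), (44, [179, 179, 182]), (46, [180, 180, 184]), (48, [180, 180, 183]), (50, [179, 180, 183]), (52, [181, 181, 184]), (54, [181, 182, 185]), (56, [180, 181, 183]), (58, [182, 182, 185]), (60, [180, 182, 184]), (62, [180, 182, 185]), (64, [181, 180, 184]), (66, [183, 183, 186]), (68, [182, 183, 186]), (70, [182, 182, 185]), (72, [184, 184, 187]), (74, [183, 184, 187])]
20 [ 0.6045 -0.0265  0.004 ] [ 0.6018 -0.0268  0.014 ]
50 [ 0.593  -0.0282  0.004 ] [ 0.591  -0.0284  0.014 ]
70 [ 0.5851 -0.0293  0.004 ] [ 0.5836 -0.0295  0.014 ]
105 [ 0.5706 -0.0314  0.004 ] [ 0.57   -0.0315  0.014 ]
[{'pixel': [313.0, 83.4], 'conf': 0.57}, {'pixel': [315.6, 103.6], 'conf': 0.87}]
```

```bash
python3 - <<'E'
from h import *
p=env.get_image("wrist"); o=env.observe()
c=p["color"].astype(int)
for u in (200,240,400,430): print(u,[(v,c[v,u].tolist()) for v in range(70,100,2)])
for u in (290,340): print(u,[(v,c[v,u].tolist()) for v in range(80,116,2)])
for v in (82,84,86,88,90,92): print(v,at(p,(316,v),.014).round(4),at(p,(316,v),.027).round(4))
E
```

```text
200 [(70, [190, 189, 193]), (72, [190, 189, 192]), (74, [190, 190, 193]), (76, [189, 189, 192]), (78, [189, 190, 192]), (80, [190, 191, 193]), (82, [192, 192, 194]), (84, [90, 89, 93]), (86, [58, 56, 58]), (88, [127, 71, 41]), (90, [197, 116, 64]), (92, [197, 114, 61]), (94, [199, 118, 64]), (96, [198, 117, 63]), (98, [200, 119, 63])]
240 [(70, [188, 188, 191]), (72, [188, 188, 190]), (74, [190, 188, 192]), (76, [188, 188, 191]), (78, [189, 188, 192]), (80, [190, 188, 193]), (82, [190, 189, 193]), (84, [73, 72, 76]), (86, [60, 57, 58]), (88, [131, 81, 56]), (90, [198, 131, 92]), (92, [198, 132, 92]), (94, [199, 132, 92]), (96, [199, 131, 89]), (98, [199, 129, 89])]
400 [(70, [179, 180, 183]), (72, [179, 179, 184]), (74, [179, 179, 183]), (76, [179, 179, 184]), (78, [180, 181, 185]), (80, [182, 182, 186]), (82, [148, 149, 152]), (84, [49, 50, 53]), (86, [171, 104, 70]), (88, [202, 125, 70]), (90, [201, 122, 70]), (92, [202, 125, 66]), (94, [178, 104, 53]), (96, [129, 71, 38]), (98, [130, 73, 37])]
430 [(70, [156, 156, 160]), (72, [108, 108, 112]), (74, [111, 110, 114]), (76, [111, 111
[... 695 characters left out ...]
5, 168]), (84, [66, 66, 68]), (86, [94, 69, 61]), (88, [203, 134, 92]), (90, [202, 132, 88]), (92, [201, 129, 84]), (94, [202, 129, 81]), (96, [202, 128, 77]), (98, [202, 126, 77]), (100, [202, 125, 76]), (102, [202, 125, 77]), (104, [200, 126, 82]), (106, [207, 205, 205]), (108, [244, 241, 242]), (110, [244, 240, 241]), (112, [244, 240, 241]), (114, [244, 240, 241])]
82 [ 0.579  -0.0302  0.014 ] [ 0.5774 -0.0303  0.027 ]
84 [ 0.5782 -0.0303  0.014 ] [ 0.5767 -0.0304  0.027 ]
86 [ 0.5774 -0.0304  0.014 ] [ 0.576  -0.0306  0.027 ]
88 [ 0.5767 -0.0305  0.014 ] [ 0.5753 -0.0307  0.027 ]
90 [ 0.5759 -0.0306  0.014 ] [ 0.5746 -0.0308  0.027 ]
92 [ 0.5751 -0.0307  0.014 ] [ 0.5739 -0.0309  0.027 ]
```

Call:
{"fn": "move_arm", "kwargs": {
  "plan": [
    [0,0,0,1,0,0,-0.8],
    [0,0,0,2,0,0,-0.8],
    [0,0,0,3,0,0,-0.8],
    [0,0,0,3.8,0,0,-0.8],
    [0,0,0,4.5,0,0,-0.8]
  ]
}}

```text
time_s: 19.6
position: [0.5318, -0.0368, 0.0331]
tool_rot: [[0.99, 0.144, -0.006], [0.144, -0.99, -0.0], [-0.006, -0.0, -1.0]]
ft_force: [-18.1, -2.1, 16.4]
grip_width: 0.0196
gripper_force: 42.3
```

Call:
{"fn": "move_arm", "kwargs": {
  "plan": [
    [0,0,0,0,0,0,-0.8],
    [0,0,0,0,0,0,-0.8],
    [0,0,0,0,0,0,-0.8]
  ]
}}

```text
time_s: 19.9
position: [0.5327, -0.0367, 0.0331]
tool_rot: [[0.99, 0.143, -0.002], [0.143, -0.99, -0.0], [-0.002, -0.0, -1.0]]
ft_force: [-7.6, -0.0, 8.4]
grip_width: 0.0189
gripper_force: 41.2
```

```bash
python3 - <<'E'
from h import *
o=env.observe(); print(o["position"],o["ft_force"],o["time_s"])
d=o["position"]-np.array([.48864,-.04337,.0331]); print("adv mm",d@np.array([.9897,.143,0])*1000)
E
```

```text
[ 0.53272013 -0.03672811  0.03311262] [-7.60790492e+00 -5.11257120e-03  8.44345576e+00] 19.9
adv mm 44.575893248989026
```

Call:
{"fn": "move_arm", "kwargs": {
  "plan": [
    [0,0,0,0.3,0,0,-0.8],
    [0,0,0,0.6,0,0,-0.8],
    [0,0,0,0.85,0,0,-0.8],
    [0,0,0,0.85,0,0,-0.8],
    [0,0,0,0.85,0,0,-0.8]
  ]
}}

```text
time_s: 20.4
position: [0.54, -0.0355, 0.0331]
tool_rot: [[0.99, 0.143, -0.005], [0.143, -0.99, -0.0], [-0.005, -0.001, -1.0]]
ft_force: [-11.9, -2.8, 12.6]
grip_width: 0.019
gripper_force: 41.6
```

```bash
python3 - <<'E'
from h import *
o=env.observe(); print(o["position"],o["ft_force"],o["time_s"])
d=o["position"]-np.array([.48864,-.04337,.0331]); print("adv mm",d@np.array([.9897,.143,0])*1000)
p=env.get_image("wrist"); save(p,"w11.png")
c=p["color"].astype(int)
# predicted top front corners for several lifts
ex=np.array([.9895,.1444,0]);ey=np.array([-.1444,.9895,0]);H=np.array([.577+.0004,-.0265,.019])+.134*ex
for a in(0,.015,.03,.045):
    f=H+(-.134*np.cos(a))*ex+np.array([0,0,.134*np.sin(a)])+(.008)*np.array([np.sin(a)*ex[0],0,np.cos(a)])
    print(a,[proj(p,f+s*.075*ey).round(1).tolist() for s in(1,-1)])
E
```

```text
[ 0.54002593 -0.03551295  0.03312816] [-11.94879891  -2.80558577  12.55728656] 20.4
adv mm 51.980209593302845
0 [[131.5, 212.7], [484.9, 212.2]]
0.015 [[129.1, 213.4], [487.2, 213.0]]
0.03 [[126.7, 214.1], [489.5, 213.7]]
0.045 [[124.2, 214.8], [491.9, 214.3]]
```

View pics/w11.png

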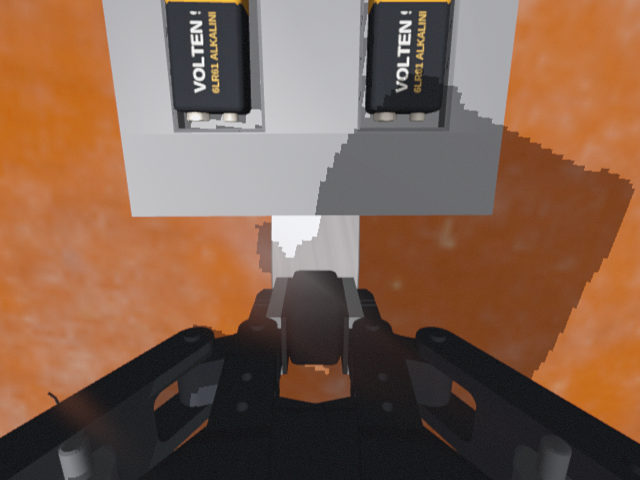

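The picture shows the lip raised over the wedge, front corners at (132,216) and (493,215), which gives ≈.025 rad. The advance of 52 mm gives ≈3.7 mm. One last small push, then settle.

Call:
{"fn": "move_arm", "kwargs": {
  "plan": [
    [0,0,0,0.1,0,-0.02,-0.8],
    [0,0,0,0.1,0,-0.04,-0.8],
    [0,0,0,0.1,0,-0.04,-0.8],
    [0,0,0,0.1,0,-0.04,-0.8],
    [0,0,0,0.1,0,-0.04,-0.8]
  ]
}}

```text
time_s: 20.95
position: [0.5411, -0.0354, 0.0332]
tool_rot: [[0.99, 0.143, -0.005], [0.143, -0.99, 0.0], [-0.005, -0.001, -1.0]]
ft_force: [-12.0, -1.6, 8.6]
grip_width: 0.0194
gripper_force: 41.0
```

Call:
{"fn": "move_arm", "kwargs": {
  "plan": [
    [0,0,0,0,0,0,-0.8],
    [0,0,0,0,0,0,-0.8],
    [0,0,0,0,0,0,-0.8],
    [0,0,0,0,0,0,-0.8],
    [0,0,0,0,0,0,-0.8]
  ]
}}

```text
time_s: 21.45
position: [0.5411, -0.0353, 0.0332]
tool_rot: [[0.99, 0.143, -0.005], [0.143, -0.99, 0.0], [-0.005, -0.001, -1.0]]
ft_force: [-10.1, -1.7, 8.2]
grip_width: 0.0193
gripper_force: 41.0
```

```bash
python3 - <<'E'
from h import *
o=env.observe(); print(o["position"],o["ft_force"],o["time_s"])
d=o["position"]-np.array([.48864,-.04337,.0331]); adv=d@np.array([.9897,.143,0])*1000; print("adv mm",adv)
# slack: wedge tilt/level and lift from the front edge width in the picture
p=env.get_image("wrist");g=p["color"].astype(int);r=g[205]
m=np.abs(r[:,0]-r[:,2])<25; print([i for i in range(80,560) if m[i]!=m[i-1]])
ex=np.array([.9895,.1444,0]);ey=np.array([-.1444,.9895,0]);F=np.array([.5774,-.0265,0])
for l in(0,.002,.004,.006):
    a=proj(p,F+[0,0,.027+l]+.075*ey),proj(p,F+[0,0,.027+l]+.004*ex+.075*ey);b=proj(p,F+[0,0,.027+l]-.075*ey),proj(p,F+[0,0,.027+l]+.004*ex-.075*ey)
    f=lambda q:q[0][0]+(205-q[0][1])*(q[1][0]-q[0][0])/(q[1][1]-q[0][1])
    print(l,round(f(a),1),round(f(b),1),round(f(b)-f(a),1))
E
```

```text
[ 0.54108299 -0.03534317  0.0331663 ] [-10.08630321  -1.73998858   8.21090079] 21.45
adv mm 53.05066106875552
[130, 494]
0 130.4 485.8 355.4
0.002 127.9 488.2 360.3
0.004 125.3 490.6 365.3
0.006 122.6 493.0 370.4
```

```bash
python3 -c "
from rig import env
print(env.close_job())"
```

```text
the job is handed in; nothing more can be done
None
```

The job is handed in: both 9 V batteries lie flat in the two wells, and the wedge is held by its grip under the carrier's front edge, which sits about 4 mm clear (4.0 mm from wedge travel, 3.5 mm from the last camera picture); no contact with the spool, case or other loose items was seen, and about 21 s of the 69 s was used.

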